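# Cull the bad fruit cups and refit the peeler

### The arm

A 6-joint arm with a two-finger parallel gripper is mounted at the origin on the work surface. World frame = base frame: x ahead of the robot, y to its left, z up, the work surface at z = 0. Lengths are in m, angles in rad, forces in N, time in s.
With the tool pointing down it reaches from about 0.275 to 0.775 m from the base axis. Payload 14.6 kg.
Tool frame: the origin (TCP) lies between the finger pads; the fingertips stand env.tcp_to_tips ahead of it and the grasp point (between the pads) lies 8 mm behind it (env.tcp_to_tips is the distance from the TCP to the fingertips, in m); z points along the fingers, y is the line along which they close (so a half turn about z gives the same grasp; the last joint's range is limited). The gripper opens to 85 mm and grips with 20 to 120 N. Pads are 22 mm wide; open, the fingers measure 114 mm over their backs; the gripper's body (76 mm by 85 mm) begins 54 mm behind the grasp point. The pads swing forward as they close: fully open they stand 13 mm farther back than shut.
Start: joints at [1.007, 0.263, -0.048, 1.259, 0, 1.415], TCP at [0.209, 0.482, 0.242] pointing down, gripper open.
Joint ranges: [-2.65, 2.65], [-0.89, 1.7], [-1.18, 1.37], [-2.13, 2.11], [-1.35, 1.29], [-3.14, 3.14]. Speed limits (rad/s): [1.89, 1.89, 2.57, 2.79, 3.14, 3.14].

### API

Orientations are given as a unit quaternion [w, x, y, z].
In Python, from cell import env gives the robot as it stands. The module is installed in compiled form; this text tells all that it offers.
- The arm moves only by the tool play_rows, never from a script. Its argument "rows" is one flat list of numbers, 6 for each row, row after row: the shift along the tool's x, y, z in mm, then the turn, a rotation vector about the tool's x, y, z in rad. A call has 1 to 5 rows; each row is the pose to reach, as a shift and turn from the pose commanded when the call began, along the tool's axes at that moment; what a row does not reach only later rows make up. A row lasts 1/8 s, in which the tool goes at most 62.5 mm and 10.7 degrees, less where a joint would pass 70% of its speed; a pose out of reach is approached as far as the arm can. A call with a gripper value outside its range is refused whole. "jaw" is the closure, from -1 (fully open) to 1 (shut), so that 0 is half open, set as the call begins (left out, the last holds). The fingers move at their own pace and stop on an object; "force" is the grip in N (left out, the last holds). Time passes only in rows, so rows that repeat a pose let the fingers close. It gives the time, the measured TCP pose, the force, the opening and the grip force at its end, in the units of the state.
- env.get_obs(): the state, without advancing time (a new reading comes with each control period).
- env.grab_frame(name): name is "side" or "top" or "wrist"; returns a dict with "image" (480x640x3 uint8, blue, green, red), "K" (3x3 intrinsics, pixels), "dist" ([k1, k2, p1, p2, k3] as OpenCV has them; the pictures are not rectified), "R" (3x3) and "t" (3): a world point X has camera coordinates R X + t. Camera axes: x right, y down, z forward; pixel columns grow to the right and rows downward; lengths in m; the calibration is good to about 2 mm. A picture is of the moment at which its call begins. There is no depth.
- env.job_done(): hands the job in; it is judged then, once.
The state is a dict: "t": time; "joint_pos": joint angles; "qvel": joint speeds; "joint_efforts": joint torques, N m; "ee_pos": TCP position; "ee_rot": TCP orientation; "force": force on the tool from outside, world axes, zero at the start; "moment": the same for the moment, N m; "gripper_width": finger opening in m; "gripper_force": force on a finger pad.
Only numpy, scipy, OpenCV 4.12 (cv2) and the standard library are available. Lean on these libraries where they do the work, as an engineer would, in place of code of your own. Each camera call takes 0.05 s, during which the arm holds its last target. There are 200 camera calls.

### The job

Check the five white fruit cups on the slanted rack by shape: put the two bad ones (one with a broken rim, one too short) into the blue scrap tray, and fit one of the sound cups on the green turntable station, upright and fully down between its four brass pegs. Leave the other two sound cups standing where they are on the rack, and do not disturb the fruit, bottle or brush.

Things in the scene. Friction and masses are not known exactly. Their poses are not given: they have to be found in the camera images.
- cup_a: White fruit cup, sound: whole rim and full height, 56 mm tall. Origin: centre of the foot's underside; z: cup axis, out of its mouth, at the start leaning 28 degrees towards the robot. Upwards from the origin: foot of radius 21, 16 high; body of radius 27 from 16 to 42 (solid, black rubber pad on top), then a rim of the same outer radius up to 56. 70 g.
- cup_b: White fruit cup, sound: whole rim and full height, 56 mm tall. Origin: centre of the foot's underside; z: cup axis, out of its mouth, at the start leaning 28 degrees towards the robot. Upwards from the origin: foot of radius 21, 16 high; body of radius 27 from 16 to 42 (solid, black rubber pad on top), then a rim of the same outer radius up to 56. 70 g.
- cup_c: White fruit cup, sound: whole rim and full height, 56 mm tall. Origin: centre of the foot's underside; z: cup axis, out of its mouth, at the start leaning 28 degrees towards the robot. Upwards from the origin: foot of radius 21, 16 high; body of radius 27 from 16 to 42 (solid, black rubber pad on top), then a rim of the same outer radius up to 56. 70 g.
- cup_chipped: White fruit cup, misshapen: almost half of its rim is missing (on its +x side), else 56 mm tall. Origin: centre of the foot's underside; z: cup axis, out of its mouth, at the start leaning 28 degrees towards the robot. Upwards from the origin: foot of radius 21, 16 high; body of radius 27 from 16 to 42 (solid, black pad on top), then what is left of the rim up to 56. 70 g.
- cup_short: White fruit cup, misshapen: too short, only 36 mm tall instead of 56. Origin: centre of the foot's underside; z: cup axis, out of its mouth, at the start leaning 28 degrees towards the robot. Upwards from the origin: foot of radius 21, 16 high; body of radius 27 from 16 to 22 (solid, black pad on top), then a whole rim up to 36. 45 g.
- rack: Fixed green rack, board 530 long, 120 deep, rising away from the robot at 28 degrees. Origin on the table; x away from the robot, y along the row. Cups stand at x = 0, y = -200, -100, 0, 100, 200, feet 50 up, against a lip 8 high. A 10 mm pipe crosses above at x = 18, 190 up (legs at y = +-275): approach cups from the robot's side, along their axes.
- scrap_tray: Fixed blue open scrap tray, 150 (x) by 260 (y) by 55 mm high, walls and floor 5 mm. Origin: centre of its underside. It may be on the left or on the right.
- station: Fixed low green turntable station of the peeler, 150 (x) by 190 (y) mm, on the other side from the tray, carrying a round steel table whose flat top is 36 mm above the work surface. Origin: centre of its underside.
- seat (a point): Centre of the station's flat top, z up, 36 mm above the work surface, between four brass pegs (5 mm thick, 10 mm high, conical tips, centres 25.3 mm from here, on the diagonals). A cup's foot fits between the pegs with 1.8 mm to spare all round, at any turn. Seated, the cup's origin is at this point.
- persimmon_a: Loose bystander: an orange persimmon, 70 mm wide, 47 mm tall. Origin: centre of its underside.
- persimmon_b: Loose bystander: an orange persimmon, 70 mm wide, 47 mm tall. Origin: centre of its underside.
- persimmon_c: Loose bystander: an orange persimmon, 70 mm wide, 47 mm tall. Origin: centre of its underside.
- oil_bottle: Loose bystander: a white bottle with a yellow cap, 56 mm wide, 130 mm tall. Origin: centre of its underside.
- brush: Loose bystander: a hand brush lying on the table beside the right end of the rack. Origin: on its underside.
Not all that is in view belongs to the job. Leave any purple look-alike of the cup_short alone.

How it is judged:
By the outcome, as a careful person would: the job done as asked, in the order asked, and still so for the second after the job is handed in, with the robot touching nothing.
It also fails if it takes over 72 s, if anything falls off the work surface, if the arm or the gripper's body presses on something with over 40 N, if the wrist force passes 120 N, or if a joint passes its speed limit or range.

## Working session

There is one attempt and no reset: what is moved stays moved. The work goes in short steps, Python scripts to look and compute and a tool call to move; the robot and the scene stay as the last step left them, time stands still between calls to the robot, and variables do not carry over. Pictures are saved under pics/ and viewed, at most 10 in all, crops included, and the job is handed in when it is done.

Besides the shell and the picture viewer there is one more tool, called as name(argument=value, ...) on one line, values as JSON. play_rows: Moves the arm, as the interface text tells. Its arguments: {"type":"object","properties":{"rows":{"type":"array","items":{"type":"number"}},"jaw":{"type":"number"},"force":{"type":"number"}},"required":["rows"]}

```bash
mkdir -p pics; ls; python3 - <<'E'
from cell import env
import cv2,numpy as np
o=env.get_obs();print({k:np.round(v,3) for k,v in o.items()},env.tcp_to_tips)
for n in("top","side"):
    f=env.grab_frame(n);cv2.imwrite(f"pics/{n}0.png",f["image"]);print(n,f["K"].round(1).tolist(),np.round(f["dist"],3),f["R"].round(3).tolist(),f["t"].round(3))
E
```

```text
pics
{'t': np.float64(0.0), 'joint_pos': array([ 1.007,  0.264, -0.049,  1.259, -0.   ,  1.415]), 'qvel': array([-0.   ,  0.   ,  0.001, -0.001,  0.001,  0.001]), 'joint_efforts': array([-0.0000e+00, -6.3761e+01,  3.8456e+01,  1.4000e-02, -0.0000e+00,
       -0.0000e+00]), 'ee_pos': array([0.209, 0.482, 0.242]), 'ee_rot': array([-0.   ,  0.203,  0.979, -0.001]), 'force': array([ 0.238,  0.777, -0.977]), 'moment': array([-0.018,  0.044,  0.027]), 'gripper_force': np.float64(0.0), 'gripper_width': np.float64(0.085)} 0.011
top [[447.7, 0.0, 317.7], [0.0, 447.7, 234.1], [0.0, 0.0, 1.0]] [0.027 0.    0.    0.    0.   ] [[-0.022, -1.0, -0.012], [-0.994, 0.023, -0.106], [0.106, 0.01, -0.994]] [0.026 0.571 1.038]
side [[556.3, 0.0, 313.6], [0.0, 556.3, 245.9], [0.0, 0.0, 1.0]] [-0.08  0.    0.    0.    0.  ] [[0.96, -0.28, -0.001], [-0.2, -0.686, -0.7], [0.195, 0.672, -0.714]] [-0.581  0.184  1.367]
```

View pics/top0.png

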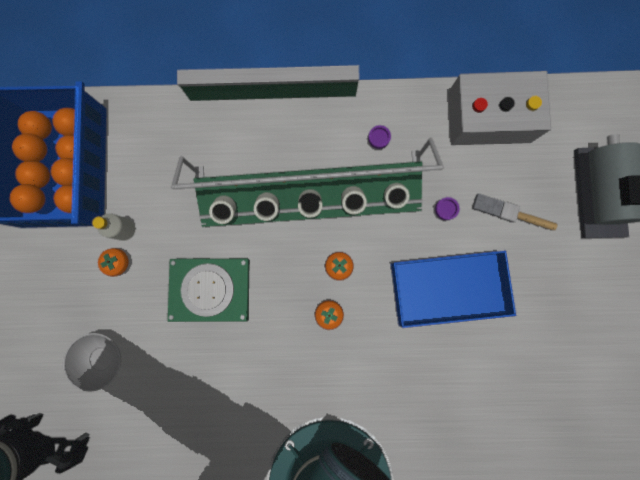

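View pics/side0.png

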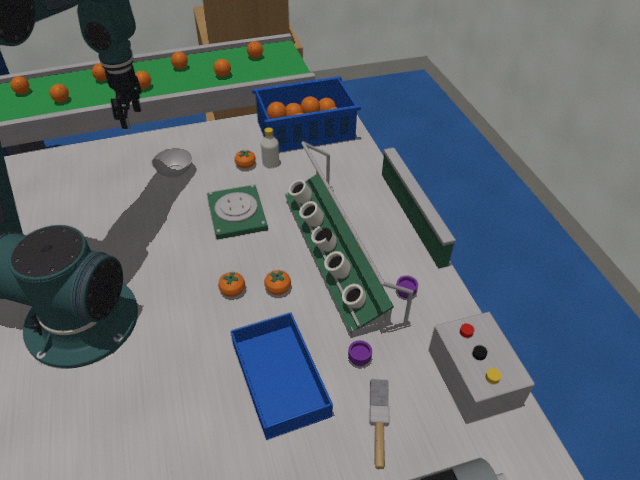

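The top view shows the cups at about (222,210), (266,207), (310,203), (353,201) and (397,196), the station at (208,290) and the tray at (452,288). The side view agrees with this. I'll crop in closer to judge the cup shapes.

```bash
cat > h.py <<'E'
from cell import env
import cv2,numpy as np
from scipy.spatial.transform import Rotation as Ro
def ray(f,px):
    u=cv2.undistortPoints(np.array(px,float).reshape(-1,1,2),f["K"],f["dist"]).reshape(-1,2)
    d=np.c_[u,np.ones(len(u))]@f["R"]; return -f["R"].T@f["t"],d
def onz(f,px,z):
    c,d=ray(f,px); return c+d*((z-c[2])/d[:,2])[:,None]
def proj(f,X):
    return cv2.projectPoints(np.array(X,float).reshape(-1,3),cv2.Rodrigues(f["R"])[0],f["t"],f["K"],f["dist"])[0].reshape(-1,2)
def pose():
    o=env.get_obs(); return o["ee_pos"],Ro.from_quat(np.roll(o["ee_rot"],-1))
def delta(p,Rt):
    """move from current pose to p,Rt in play_rows units"""
    p0,R0=pose(); return np.round(R0.inv().apply(np.array(p)-p0)*1000,1),np.round((R0.inv()*Rt).as_rotvec(),3)
E
python3 - <<'E'
from h import *
t=env.grab_frame("top");s=env.grab_frame("side")
a=cv2.resize(t["image"][180:235,190:430],(780,179),interpolation=cv2.INTER_CUBIC)
b=cv2.resize(s["image"][170:340,280:400],(294,416),interpolation=cv2.INTER_CUBIC)
c=cv2.resize(t["image"][250:330,160:260],(480,384),interpolation=cv2.INTER_CUBIC)
im=np.zeros((600,790,3),np.uint8);im[:179,:780]=a;im[180:596,:294]=b;im[190:574,300:780]=c
cv2.imwrite("pics/z1.png",im)
print("pixels->",onz(t,[(222,210),(266,207),(310,203),(353,201),(397,196)],.11).round(3).tolist())
print("seat",onz(t,[(207,290)],.036).round(3))
hsv=cv2.cvtColor(t["image"],cv2.COLOR_BGR2HSV)
for nm,lo,hi in(("green",(60,60,20),(90,255,255)),("blue",(100,150,60),(125,255,255)),("white",(0,0,150),(180,60,255))):
    m=cv2.inRange(hsv,lo,hi)
    if nm=="white": continue
    for k in cv2.findContours(m,cv2.RETR_EXTERNAL,cv2.CHAIN_APPROX_SIMPLE)[0]:
        if cv2.contourArea(k)>1500:
            r=cv2.minAreaRect(k); z={"green":.03,"blue":.055}[nm]
            print(nm,np.round(r[0],1),np.round(r[1]),round(r[2],1),onz(t,cv2.boxPoints(r),z)[:,:2].round(3).tolist())
E
```

```text
pixels-> [[0.622, 0.224, 0.11], [0.626, 0.126, 0.11], [0.633, 0.028, 0.11], [0.635, -0.068, 0.11], [0.644, -0.166, 0.11]]
seat [[0.445 0.276 0.036]]
green [326.2 448.7] [ 55. 116.] 85.7 [[0.137, 0.14], [0.151, -0.124], [0.033, -0.128], [0.019, 0.132]]
green [208. 290.] [62. 80.] 90.0 [[0.52, 0.37], [0.516, 0.18], [0.371, 0.181], [0.375, 0.368]]
green [309.4 192.9] [ 27. 226.] 85.8 [[0.691, 0.305], [0.719, -0.239], [0.652, -0.241], [0.625, 0.3]]
green [269.1  90.8] [ 13. 174.] 88.6 [[0.947, 0.34], [0.947, -0.09], [0.913, -0.09], [0.912, 0.339]]
blue [453.2 288.8] [ 66. 117.] 83.8 [[0.499, -0.156], [0.522, -0.424], [0.374, -0.43], [0.35, -0.166]]
blue [319.5 113. ] [226. 639.] 90.0 [[1.162, 0.775], [1.115, -0.77], [0.57, -0.722], [0.605, 0.751]]
```

View pics/z1.png

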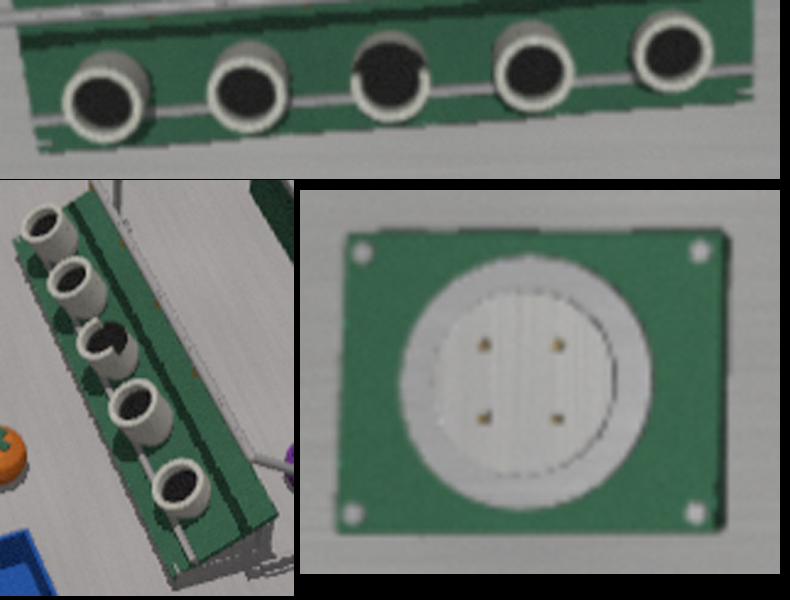

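The close-up shows the far half of the middle cup's rim missing, so it is the chipped one. The rightmost cup, at (397,196), is the short one. The pegs are clear, centred near (206,290). Next I fit the rack pose and compute the moves.

```bash
cat >> h.py <<'E'
import json,os
C=json.load(open("c.json")) if os.path.exists("c.json") else None
S,Co=np.sin(np.radians(28)),np.cos(np.radians(28))
def tool(yaw,tilt):
    """tool y along yawed world y, z down tilted outward"""
    z=np.array([np.sin(tilt),0,-np.cos(tilt)]);y=np.array([0,1.,0])
    return Ro.from_euler("z",yaw)*Ro.from_matrix(np.c_[np.cross(y,z),y,z])
def cup(i,h,side=0):
    """world point on axis of cup slot i (-2..2), h up the axis"""
    p=np.array([-S*h,.1*i,.05+Co*h]); return np.array(C["o"]+[0])+Ro.from_euler("z",C["yaw"]).apply(p)
E
python3 - <<'E'
from h import *
t=env.grab_frame("top")
px=[(222.3,210.8),(266,208.9),(310.3,205),(354.6,202.2)]
P=np.r_[onz(t,px,.0994),onz(t,[(396.8,196.3)],.0818)]
i=np.array([.2,.1,0,-.1,-.2]);h=np.array([.056]*4+[.036])
sx=P[:,0]+S*h
b,a=np.polyfit(i,sx,1);b2,a2=np.polyfit(i,P[:,1],1)
print("x",a,b,"y",a2,b2,(sx-a-b*i).round(4),(P[:,1]-a2-b2*i).round(4))
yaw=np.arctan2(-b,b2);json.dump(dict(o=[a,a2],yaw=yaw),open("c.json","w"));print(yaw)
print("seat",onz(t,[(206.1,289.9)],.046).round(4))
E
python3 - <<'E'
from h import *
R=tool(C["yaw"],np.radians(28))
print("pre short",cup(-2,.14),*delta(cup(-2,.14),R)); print("mid",*delta([.45,0,.25],R))
E
```

```text
x 0.6562072017315338 -0.04522804402141669 y 0.0276890436059889 0.9908054130699222 [ 0.001  -0.0015  0.0004 -0.0002  0.0003] [-0.0002  0.0006 -0.0001 -0.0007  0.0004]
0.045616090186703595
seat [[0.4456 0.2751 0.046 ]]
pre short [ 0.59966961 -0.17510003  0.17361266] [-619.9 -447.1   68.6] [-0.112 -0.48  -0.445]
mid [-412.9 -346.    -7.8] [-0.112 -0.48  -0.445]
```

play_rows(rows=[-413,-346,-8,-0.112,-0.48,-0.445,-413,-346,-8,-0.112,-0.48,-0.445,-413,-346,-8,-0.112,-0.48,-0.445,-413,-346,-8,-0.112,-0.48,-0.445,-413,-346,-8,-0.112,-0.48,-0.445], jaw=-1, force=30)

```text
t: 0.88
ee_pos: [0.3424, 0.2128, 0.2464]
ee_rot: [0.242, -0.023, 0.97, 0.006]
force: [1.1, 1.1, -0.1]
gripper_width: 0.0851
gripper_force: 0.0
```

```bash
python3 - <<'E'
from h import *
R=tool(C["yaw"],np.radians(28))
print(pose()[0],*delta(cup(-2,.14),R))
E
```

```text
[0.34243191 0.212771   0.24638927] [-176.5 -399.7  176.1] [0.001 0.    0.001]
```

play_rows(rows=[-176,-400,176,0,0,0,-176,-400,176,0,0,0,-176,-400,176,0,0,0,-176,-400,176,0,0,0,-176,-400,176,0,0,0])

```text
t: 1.5
ee_pos: [0.4973, -0.0186, 0.2025]
ee_rot: [0.242, -0.022, 0.97, 0.006]
force: [0.6, 1.8, -0.5]
gripper_width: 0.0857
gripper_force: 0.0
```

```bash
python3 - <<'E'
from h import *
R=tool(C["yaw"],np.radians(28))
print(pose()[0],*delta(cup(-2,.14),R))
E
```

```text
[ 0.49731583 -0.01857727  0.20249696] [ -70.7 -161.    70. ] [ 0.    -0.001 -0.001]
```

play_rows(rows=[-71,-161,70,0,0,0,-71,-161,70,0,0,0,-71,-161,70,0,0,0,-71,-161,70,0,0,0,-71,-161,70,0,0,0])

```text
t: 2.12
ee_pos: [0.5989, -0.1726, 0.1731]
ee_rot: [0.241, -0.022, 0.97, 0.006]
force: [-0.9, -0.9, -0.0]
gripper_width: 0.0854
gripper_force: 0.0
```

```bash
python3 - <<'E'
from h import *
f=env.grab_frame("wrist");cv2.imwrite("pics/w1.png",f["image"])
R=tool(C["yaw"],np.radians(28))
print(pose()[0],*delta(cup(-2,.14),R))
print(proj(f,[cup(-2,.036),cup(-2,.022),cup(-1,.056)]).round(1))
E
```

```text
[ 0.59871057 -0.17203826  0.17350788] [-0.8 -3.1  0.3] [ 0.002 -0.002 -0.001]
[[311.7 245.3]
 [312.  239.6]
 [471.4 254.1]]
```

View pics/w1.png

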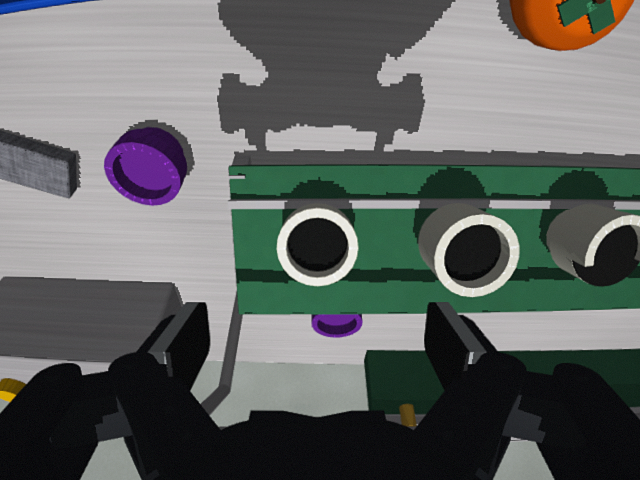

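The wrist view shows the short cup's mouth at (317,247), between the fingers. It is about 1–3 mm off the prediction, so I go straight down along its axis.

play_rows(rows=[-1,-1,60,0,0,0,-1,-1,95,0,0,0,-1,-1,115,0,0,0,-1,-1,124,0,0,0,-1,-1,124,0,0,0])

```text
t: 2.8
ee_pos: [0.658, -0.1703, 0.0649]
ee_rot: [0.241, -0.022, 0.97, 0.006]
force: [0.3, 0.7, 0.1]
gripper_width: 0.0858
gripper_force: 0.0
```

play_rows(rows=[0,0,0,0,0,0,0,0,0,0,0,0,0,0,0,0,0,0,0,0,0,0,0,0,0,0,0,0,0,0], jaw=1)

```text
t: 3.42
ee_pos: [0.6582, -0.1712, 0.0657]
ee_rot: [0.242, -0.022, 0.97, 0.006]
force: [-6.6, 2.0, 9.4]
gripper_width: 0.0533
gripper_force: 29.4
```

```bash
python3 - <<'E'
from h import *
p,R0=pose();o=env.get_obs();print(p,o["gripper_width"],o["gripper_force"],o["force"])
Y=Ro.from_euler("z",C["yaw"])
print("TCP in cup axes: h",*((R0.inv().apply(cup(-2,0)-p)*1000).round(1)))
print(delta([.45,-.23,.22],tool(C["yaw"],0)))
E
```

```text
[ 0.65823849 -0.17120579  0.06570687] 0.05331473163925857 29.434201391413808 [-6.59227381  1.9744249   9.43700547]
TCP in cup axes: h 1.1 -1.2 17.2
(array([ 113.7,  -49.2, -235.1]), array([ 0.001,  0.488, -0.001]))
```

play_rows(rows=[0,0,-20,0,0,0,0,0,-70,0,0,0,0,0,-120,0,0,0,60,-40,-160,0,0.15,0,110,-90,-180,0,0.3,0])

```text
t: 4.05
ee_pos: [0.5016, -0.2492, 0.1759]
ee_rot: [0.092, -0.023, 0.995, 0.002]
force: [0.2, -1.1, -1.0]
gripper_width: 0.0536
gripper_force: 32.1
```

```bash
python3 - <<'E'
from h import *
o=env.get_obs();print(pose()[0],o["gripper_width"],o["gripper_force"],o["force"])
print(delta([.441,-.349,.15],tool(.085,0)))
E
```

```text
[ 0.5015704  -0.24919136  0.17585603] 0.05356001365719002 32.096444042399526 [ 0.17779114 -1.10876872 -0.96575332]
(array([ 68.8, -96.9,  13.5]), array([-0.004,  0.185, -0.038]))
```

play_rows(rows=[69,-97,13,0,0.185,-0.038,69,-97,13,0,0.185,-0.038,69,-97,13,0,0.185,-0.038,69,-97,13,0,0.185,-0.038])

```text
t: 4.55
ee_pos: [0.4422, -0.3485, 0.148]
ee_rot: [0.001, -0.041, 0.999, -0.001]
force: [0.2, 0.6, -1.1]
gripper_width: 0.0531
gripper_force: 32.1
```

```bash
python3 - <<'E'
from h import *
print(pose()[0],delta([.441,-.349,.025],tool(.085,0)))
f=env.grab_frame("top");hsv=cv2.cvtColor(f["image"],cv2.COLOR_BGR2HSV)
cv2.imwrite("pics/t2.png",cv2.resize(f["image"][170:350,180:530],(700,360)))
E
```

```text
[ 0.44223799 -0.34854872  0.14796175] (array([  1.6,  -0. , 123. ]), array([-0.003,  0.002, -0.003]))
```

View pics/t2.png

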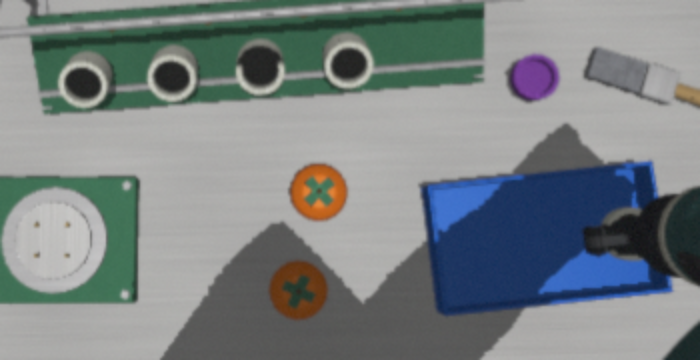

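The gripper hangs over the right part of the tray at crop (610,238), and the other four cups still stand. I lower it and let go.

play_rows(rows=[0,0,60,0,0,0,0,0,100,0,0,0,0,0,117,0,0,0,0,0,123,0,0,0,0,0,123,0,0,0])

```text
t: 5.22
ee_pos: [0.4431, -0.3485, 0.0252]
ee_rot: [0.001, -0.042, 0.999, -0.001]
force: [-0.3, -0.9, -0.1]
gripper_width: 0.0528
gripper_force: 32.1
```

play_rows(rows=[0,0,0,0,0,0,0,0,0,0,0,0,0,0,-20,0,0,0,0,0,-70,0,0,0,0,0,-130,0,0,0], jaw=-1)

```text
t: 5.85
ee_pos: [0.4419, -0.3482, 0.156]
ee_rot: [0.001, -0.041, 0.999, -0.001]
force: [0.9, -0.7, 0.0]
gripper_width: 0.0854
gripper_force: 0.0
```

```bash
python3 - <<'E'
from h import *
R=tool(C["yaw"],np.radians(28))
print(pose()[0],*delta(cup(0,.16),R))
E
```

```text
[ 0.44192546 -0.34821898  0.15597545] [-169.7  359.6  -35.6] [ 0.008 -0.487  0.037]
```

play_rows(rows=[-170,360,-36,0.008,-0.487,0.037,-170,360,-36,0.008,-0.487,0.037,-170,360,-36,0.008,-0.487,0.037,-170,360,-36,0.008,-0.487,0.037,-170,360,-36,0.008,-0.487,0.037])

```text
t: 6.48
ee_pos: [0.5515, -0.0555, 0.1834]
ee_rot: [0.243, -0.022, 0.97, 0.005]
force: [0.7, -1.2, 0.0]
gripper_width: 0.0854
gripper_force: 0.0
```

```bash
python3 - <<'E'
from h import *
R=tool(C["yaw"],np.radians(28))
print(pose()[0],*delta(cup(0,.14)+[0,.002,0],R))
E
```

```text
[ 0.5514935  -0.05546885  0.18344972] [-33.1  80.4  28.7] [-0.002  0.002 -0.   ]
```

play_rows(rows=[-33,80,29,0,0,0,-33,80,29,0,0,0,-33,80,29,0,0,0,-33,80,29,0,0,0])

```text
t: 6.98
ee_pos: [0.5902, 0.0244, 0.1724]
ee_rot: [0.242, -0.022, 0.97, 0.005]
force: [-0.4, -0.8, 0.9]
gripper_width: 0.0858
gripper_force: 0.0
```

```bash
python3 - <<'E'
from h import *
R=tool(C["yaw"],np.radians(28))
f=env.grab_frame("wrist")
cv2.imwrite("pics/w2.png",f["image"])
print(pose()[0],*delta(cup(0,.02)+[0,.002,0],R),proj(f,[cup(i,.056) for i in(-1,0,1)]).round(0).tolist())
E
```

```text
[0.59022264 0.02403133 0.17244276] [ -0.9   2.8 119.2] [-0.002  0.001 -0.   ] [[156.0, 254.0], [316.0, 255.0], [477.0, 255.0]]
```

View pics/w2.png

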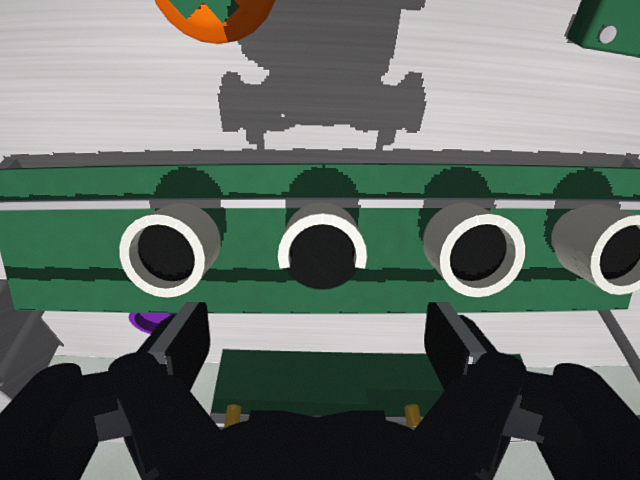

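The chipped cup is centred at (322,255), between the fingers, with the far side of its rim missing. I go down and grip it.

play_rows(rows=[-1,2,60,0,0,0,-1,2,95,0,0,0,-1,2,112,0,0,0,-1,2,119,0,0,0,-1,2,119,0,0,0])

```text
t: 7.65
ee_pos: [0.6472, 0.0289, 0.0682]
ee_rot: [0.242, -0.022, 0.97, 0.005]
force: [-0.6, -0.4, 0.3]
gripper_width: 0.0853
gripper_force: 0.0
```

play_rows(rows=[0,0,0,0,0,0,0,0,0,0,0,0,0,0,0,0,0,0,0,0,0,0,0,0,0,0,-20,0,0,0], jaw=1)

```text
t: 8.28
ee_pos: [0.6374, 0.0289, 0.085]
ee_rot: [0.242, -0.022, 0.97, 0.005]
force: [0.0, -0.2, -0.4]
gripper_width: 0.0534
gripper_force: 32.1
```

play_rows(rows=[0,0,-50,0,0,0,0,0,-105,0,0,0,40,-20,-140,0,0.1,0,80,-60,-170,0,0.25,0,120,-100,-190,0,0.4,0])

```text
t: 8.9
ee_pos: [0.4457, -0.0805, 0.1988]
ee_rot: [0.044, -0.023, 0.999, 0.0]
force: [1.1, -0.4, -2.0]
gripper_width: 0.0531
gripper_force: 32.1
```

```bash
python3 - <<'E'
from h import *
o=env.get_obs();print(pose()[0],o["gripper_width"],o["gripper_force"],o["force"])
print(delta([.431,-.235,.16],tool(.085,0)))
E
```

```text
[ 0.44574202 -0.08048516  0.19875514] 0.05312234672970965 32.130036586895585 [ 1.09477985 -0.37824363 -1.95866504]
(array([  25.3, -153.6,   37. ]), array([-0.003,  0.087, -0.038]))
```

play_rows(rows=[25,-154,37,0,0.087,-0.038,25,-154,37,0,0.087,-0.038,25,-154,37,0,0.087,-0.038,25,-154,37,0,0.087,-0.038])

```text
t: 9.4
ee_pos: [0.4321, -0.2365, 0.1574]
ee_rot: [0.001, -0.04, 0.999, -0.001]
force: [-0.1, 0.2, -0.6]
gripper_width: 0.0531
gripper_force: 32.2
```

```bash
python3 - <<'E'
from h import *
print(pose()[0],delta([.431,-.235,.029],tool(.085,0)))
E
```

```text
[ 0.43212627 -0.23649928  0.15736266] (array([  1.2,   1.9, 128.4]), array([-0.003,  0.002, -0.004]))
```

play_rows(rows=[0,2,60,0,0,0,0,2,105,0,0,0,0,2,122,0,0,0,0,2,128,0,0,0,0,2,128,0,0,0])

```text
t: 10.02
ee_pos: [0.4331, -0.2328, 0.0304]
ee_rot: [0.001, -0.042, 0.999, -0.002]
force: [-0.3, 1.0, -0.3]
gripper_width: 0.0532
gripper_force: 32.2
```

play_rows(rows=[0,0,0,0,0,0,0,0,0,0,0,0,0,0,-20,0,0,0,0,0,-70,0,0,0,0,0,-130,0,0,0], jaw=-1)

```text
t: 10.65
ee_pos: [0.432, -0.2324, 0.1613]
ee_rot: [0.001, -0.042, 0.999, -0.001]
force: [1.6, -0.9, -0.6]
gripper_width: 0.0855
gripper_force: 0.0
```

```bash
python3 - <<'E'
from h import *
R=tool(C["yaw"],np.radians(28))
print(pose()[0],*delta(cup(2,.16),R))
E
```

```text
[ 0.43203351 -0.23236366  0.1612648 ] [-177.6  443.1  -30.8] [ 0.007 -0.487  0.038]
```

play_rows(rows=[-178,443,-31,0.007,-0.487,0.038,-178,443,-31,0.007,-0.487,0.038,-178,443,-31,0.007,-0.487,0.038,-178,443,-31,0.007,-0.487,0.038,-178,443,-31,0.007,-0.487,0.038])

```text
t: 11.28
ee_pos: [0.5235, 0.0644, 0.1804]
ee_rot: [0.243, -0.022, 0.97, 0.005]
force: [0.8, -1.7, 0.5]
gripper_width: 0.0857
gripper_force: 0.0
```

```bash
python3 - <<'E'
from h import *
R=tool(C["yaw"],np.radians(28))
print(pose()[0],*delta(cup(2,.14)+[0,.002,0],R))
E
```

```text
[0.52350119 0.06444356 0.18036317] [-54.2 159.3  36.6] [-0.001  0.003 -0.001]
```

play_rows(rows=[-54,159,37,0,0.003,0,-54,159,37,0,0.003,0,-54,159,37,0,0.003,0,-54,159,37,0,0.003,0,-54,159,37,0,0.003,0])

```text
t: 11.9
ee_pos: [0.5809, 0.2243, 0.1719]
ee_rot: [0.24, -0.022, 0.97, 0.005]
force: [0.7, -0.3, -0.4]
gripper_width: 0.0854
gripper_force: 0.0
```

```bash
python3 - <<'E'
from h import *
R=tool(C["yaw"],np.radians(28))
f=env.grab_frame("wrist")
print(pose()[0],*delta(cup(2,.02)+[0,.002,0],R))
g=cv2.cvtColor(f["image"],cv2.COLOR_BGR2HSV)
m=cv2.inRange(g,(0,0,205),(180,50,255))
for k in cv2.findContours(m,cv2.RETR_EXTERNAL,cv2.CHAIN_APPROX_NONE)[0]:
    if cv2.contourArea(k)>2500: print(np.round(cv2.fitEllipse(k),1) if 0 else cv2.fitEllipse(k))
print(proj(f,[cup(i,.056) for i in(1,2)]).round(0).tolist())
t=env.grab_frame("top")
im=np.vstack([cv2.resize(f["image"],(400,300)),cv2.resize(t["image"][230:340,380:527],(400,300))]);cv2.imwrite("pics/w3.png",im)
E
```

```text
[0.58087727 0.22377639 0.17197583] [ -1.7   2.8 118.9] [-0.001 -0.003 -0.   ]
((321.6077575683594, 256.1715087890625), (82.25566101074219, 86.98149108886719), 87.92471313476562)
((161.01535034179688, 256.15997314453125), (76.51609802246094, 87.38483428955078), 129.4217987060547)
[[156.0, 256.0], [316.0, 256.0]]
```

View pics/w3.png

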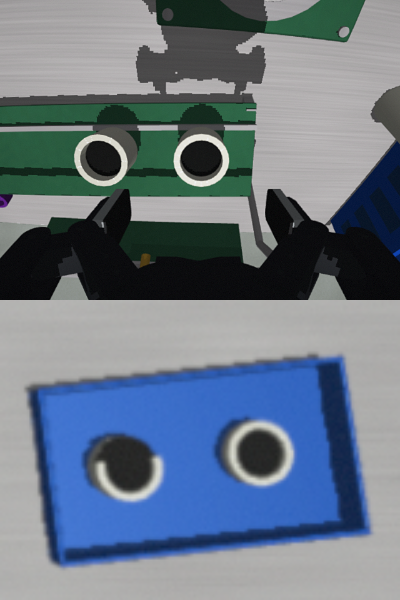

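The chipped and short cups both stand in the tray, and the leftmost sound cup is centred between the fingers. I grip it.

play_rows(rows=[-1.7,2.5,60,0,-0.003,0,-1.7,2.5,95,0,-0.003,0,-1.7,2.5,112,0,-0.003,0,-1.7,2.5,119,0,-0.003,0,-1.7,2.5,119,0,-0.003,0])

```text
t: 12.62
ee_pos: [0.6383, 0.2294, 0.0682]
ee_rot: [0.242, -0.022, 0.97, 0.005]
force: [-0.8, -0.4, 0.8]
gripper_width: 0.0852
gripper_force: 0.0
```

play_rows(rows=[0,0,0,0,0,0,0,0,0,0,0,0,0,0,0,0,0,0,0,0,0,0,0,0,0,0,-20,0,0,0], jaw=1)

```text
t: 13.25
ee_pos: [0.6285, 0.2291, 0.0849]
ee_rot: [0.242, -0.022, 0.97, 0.005]
force: [-0.4, 0.4, -0.1]
gripper_width: 0.0536
gripper_force: 32.0
```

play_rows(rows=[0,0,-50,0,0,0,0,0,-105,0,0,0,40,10,-140,0,0.1,0,80,30,-160,0,0.25,0,110,40,-180,0,0.4,0])

```text
t: 13.88
ee_pos: [0.4433, 0.2615, 0.1937]
ee_rot: [0.043, -0.023, 0.999, 0.001]
force: [0.9, 0.7, -2.0]
gripper_width: 0.0531
gripper_force: 32.0
```

```bash
python3 - <<'E'
from h import *
o=env.get_obs();print(pose()[0],o["gripper_width"],o["gripper_force"],o["force"])
print(delta([.4456,.2751,.10],tool(.0,0)))
E
```

```text
[0.44333319 0.26148461 0.19373248] 0.05309044153338509 32.04085692297667 [ 0.87820939  0.74623766 -2.04964025]
(array([ 5.2, 13.5, 93.6]), array([0.002, 0.086, 0.046]))
```

play_rows(rows=[-35,13.5,20,0,0.086,0.046,-35,13.5,20,0,0.086,0.046,-35,13.5,20,0,0.086,0.046,-35,13.5,20,0,0.086,0.046])

```text
t: 14.38
ee_pos: [0.4808, 0.2759, 0.1764]
ee_rot: [0.002, 0.0, 1.0, 0.001]
force: [-0.3, 1.1, 0.1]
gripper_width: 0.0536
gripper_force: 32.0
```

```bash
python3 - <<'E'
from h import *
f=env.grab_frame("wrist");p,R=pose();print(p,delta([.4456,.2751,.10],tool(.0,0)))
cv2.imwrite("pics/w4.png",f["image"])
pg=[(.4456+a*.0179,.2751+b*.0179,.046) for a in(-1,1) for b in(-1,1)]
print("pegs",proj(f,pg).round(1).tolist());print("cup rim/foot in hand",proj(f,[p+R.apply([0,0,-.0354]),p+R.apply([0,0,.0206])]).round(1).tolist())
E
```

```text
[0.48083185 0.27590572 0.17645116] (array([35.6, -1. , 76.3]), array([ 0.002,  0.005, -0.   ]))
pegs [[288.6, 160.0], [339.8, 160.0], [289.6, 210.3], [339.0, 210.2]]
cup rim/foot in hand [[314.7, 374.4], [315.3, 297.7]]
```

View pics/w4.png

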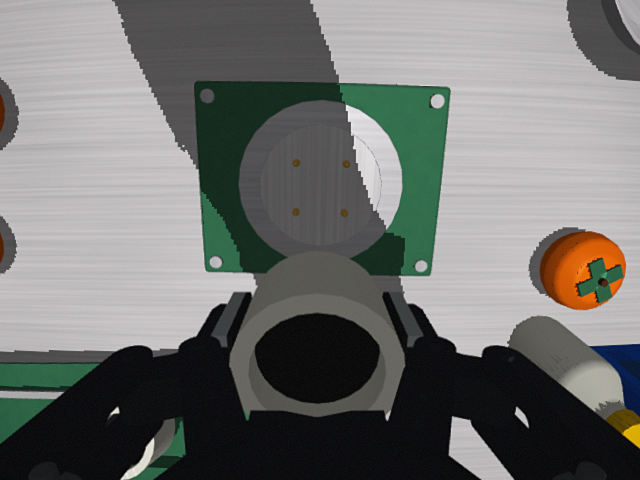

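The held cup's mouth is at about (317,357). The pegs are at (296,163), (346,164), (296,212) and (344,213), about 6 px right of and 3 px below where I predicted. I hover lower over the corrected seat and compare the cup and pegs in one picture.

play_rows(rows=[33,2,50,0.002,0.005,0,33,2,80,0.002,0.005,0,33,2,92,0.002,0.005,0,33,2,92,0.002,0.005,0,33,2,92,0.002,0.005,0])

```text
t: 15.05
ee_pos: [0.4496, 0.2784, 0.0846]
ee_rot: [-0.0, 0.0, 1.0, 0.0]
force: [-0.2, -0.4, -0.0]
gripper_width: 0.0537
gripper_force: 32.1
```

```bash
python3 - <<'E'
from h import *
f=env.grab_frame("wrist");p,R=pose();print(p,R.as_matrix().round(3).tolist())
cv2.imwrite("pics/w5.png",cv2.resize(f["image"][180:480,160:480],(640,600),interpolation=cv2.INTER_CUBIC))
pg=[(.4476+a*.0179,.278+b*.0179,.046) for a in(-1,) for b in(-1,1)]
print("cam",-f["R"].T@f["t"]-p)
print("pegs",proj(f,pg).round(1).tolist())
q=[p+R.apply(v) for v in([.027,0,.0046],[.021,0,.0206],[.027,0,-.0354],[0,.027,-.0354],[0,-.027,-.0354],[0,.027,.0046],[0,-.027,.0046])]
print(proj(f,q).round(1).tolist())
E
```

```text
[0.44959033 0.27844177 0.08454444] [[-1.0, 0.001, -0.0], [0.001, 1.0, 0.0], [0.0, 0.0, -1.0]]
cam [-0.07136644  0.00064731  0.13284306]
pegs [[277.4, 244.1], [351.3, 244.0]]
[[315.0, 251.6], [315.1, 253.4], [314.4, 294.5], [401.3, 373.5], [227.9, 373.5], [380.5, 313.8], [249.7, 313.8]]
```

View pics/w5.png

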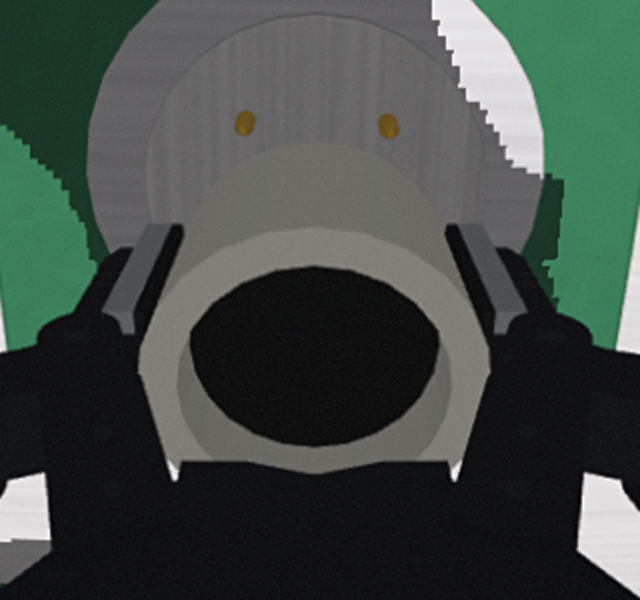

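```bash
python3 - <<'E'
from h import *
f=env.grab_frame("wrist");p,R=pose();print(p)
hsv=cv2.cvtColor(f["image"],cv2.COLOR_BGR2HSV)
m=cv2.inRange(hsv,(8,150,60),(30,255,255));m[:, :260]=0;m[:,375:]=0;m[:225]=0;m[260:]=0
n,l,s,c=cv2.connectedComponentsWithStats(m);print(s.tolist(),c.round(1).tolist())
for z in(.036,.041,.046): print(z,proj(f,[(.4476-.0179,.278+b*.0179,z) for b in(-1,1)]).round(1).tolist())
print(proj(f,[(.4476-.0179-.001,.278+.0179,.041)]))
E
```

```text
[0.4494669  0.27841491 0.08436896]
[[0, 0, 640, 480, 307030], [278, 236, 9, 11, 83], [350, 237, 9, 12, 87]] [[319.5, 239.5], [282.1, 241.3], [353.9, 242.7]]
0.036 [[279.3, 238.5], [349.5, 238.5]]
0.041 [[278.4, 241.3], [350.4, 241.2]]
0.046 [[277.3, 244.2], [351.3, 244.1]]
[[350.45053336 239.28669824]]
```

play_rows(rows=[1.2,0,5,0,0,0,1.2,0,12,0,0,0,1.2,0,17,0,0,0,1.2,0,20,0,0,0,1.2,0,22,0,0,0])

```text
t: 15.78
ee_pos: [0.4475, 0.2782, 0.0611]
ee_rot: [-0.001, 0.0, 1.0, -0.0]
force: [0.5, 0.7, -0.7]
gripper_width: 0.0537
gripper_force: 32.1
```

```bash
python3 - <<'E'
from h import *
o=env.get_obs();print(pose()[0],o["force"].round(1),o["moment"].round(2))
E
```

```text
[0.44751043 0.27819112 0.06114772] [ 0.5  0.7 -0.7] [-0.02  0.02 -0.01]
```

play_rows(rows=[0,0,1.5,0,0,0,0,0,3,0,0,0,0,0,4,0,0,0,0,0,4.5,0,0,0,0,0,4.5,0,0,0])

```text
t: 16.4
ee_pos: [0.4475, 0.2782, 0.0569]
ee_rot: [-0.001, 0.0, 1.0, -0.0]
force: [-0.6, 0.2, -1.0]
gripper_width: 0.0535
gripper_force: 32.1
```

play_rows(rows=[0,0,0.7,0,0,0,0,0,1.2,0,0,0,0,0,1.2,0,0,0])

```text
t: 16.77
ee_pos: [0.4476, 0.2782, 0.0567]
ee_rot: [-0.001, 0.0, 1.0, -0.0]
force: [-5.8, -1.8, 18.1]
gripper_width: 0.0536
gripper_force: 33.5
```

Contact came at z 0.0567, as predicted for fully down. I release the cup and lift clear.

play_rows(rows=[0,0,-0.8,0,0,0,0,0,-0.8,0,0,0,0,0,-0.8,0,0,0,0,0,-10,0,0,0,0,0,-40,0,0,0], jaw=-1)

```text
t: 17.4
ee_pos: [0.4469, 0.2779, 0.0956]
ee_rot: [-0.002, 0.0, 1.0, -0.001]
force: [0.0, 0.1, 0.4]
gripper_width: 0.085
gripper_force: 0.0
```

play_rows(rows=[0,0,-50,0,0,0,10,0,-100,0,0,0,60,0,-110,0,0,0,100,0,-110,0,0,0,100,0,-110,0,0,0])

```text
t: 18.02
ee_pos: [0.3456, 0.2782, 0.2069]
ee_rot: [-0.001, -0.0, 1.0, 0.0]
force: [0.3, -0.5, 0.4]
gripper_width: 0.0853
gripper_force: 0.0
```

```bash
python3 - <<'E'
from h import *
print(pose()[0])
s=env.grab_frame("side")["image"];t=env.grab_frame("top")["image"];w=env.grab_frame("wrist")["image"]
im=np.zeros((600,800,3),np.uint8)
im[:300,:400]=cv2.resize(s[140:350,180:460],(400,300));im[:300,400:]=cv2.resize(w,(400,300));im[300:]=cv2.resize(t[175:340,90:530],(800,300))
cv2.imwrite("pics/end.png",im)
E
```

```text
[0.34562383 0.27819297 0.20689915]
```

View pics/end.png

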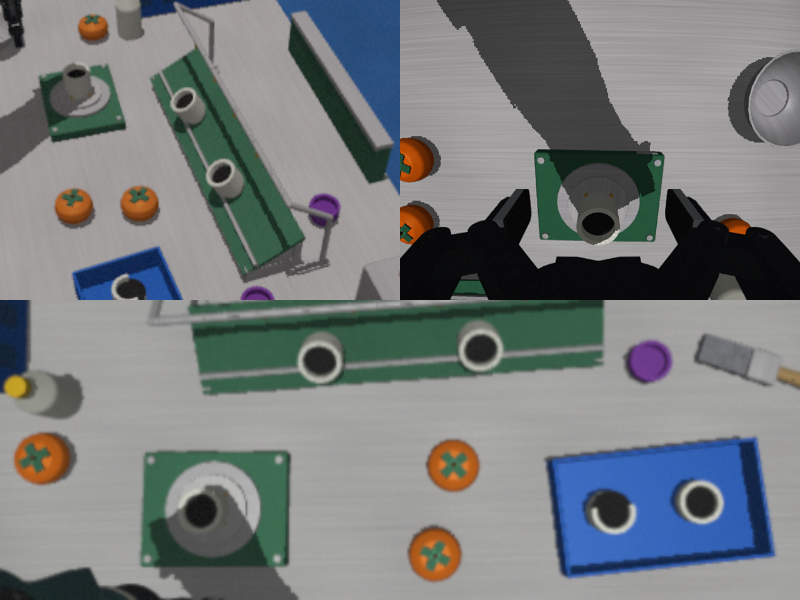

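The sound cup stands upright on the station, both bad cups are in the tray, and two sound cups remain on the rack. The fruit, bottle and brush are where they were.

```bash
python3 -c "
from cell import env
print(env.job_done())"
```

```text
the job is handed in; nothing more can be done
None
```

I handed the job in at about 18 s: the chipped and short cups are in the scrap tray, one sound cup is fully down between the pegs on the station, the other two sound cups still stand on the rack, and the fruit, bottle and brush look undisturbed in the last pictures.

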